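Hang a parts bin on the slatwall and press it home

TASK

Hang the loose parts bin on the free stretch of the small slatwall stand, beside the bin that already hangs there: tip its front up so that the hook lip on its back goes into the upper groove, swing it down, and press its front down until the tongue clicks past the spring bar and the bin sits level with its back flush on the wall. The wall section is clamped at no exact height, so feel for the groove; do not force the bin against the wall, let go of it, and leave the other things on the bench where they are.

Things in the scene. Friction and masses are not known exactly. Their poses are not given: they have to be found in the camera images.
- bin: Loose parts bin standing on the bench: open grey plastic, 80 mm deep (x), 52 mm wide (y), side walls 50 mm high, front wall 32 mm, back wall 54 mm; about 140 g. Origin: centre of its underside; x points to its back, z up; flat back face at x = 40 mm. Steel hook lip (point lip) and ridged tongue (point ridge) on the back. Grip it across the side walls (52 mm).
- lip (a point): Top of the bin's hook leg, at x = 48.5, z = 67.5 mm in the bin's frame. The lip is 44 mm wide: a level web 4 mm thick (z = 50 to 54 mm) runs back from the back face, then a leg 4 mm thick (x = 46.5 to 50.5 mm) stands up to z = 67.5 mm, rounded on top. The notch between back face and leg is 6.5 mm wide.
- ridge (a point): The rounded ridge (radius 3 mm) across the end of the tongue low on the bin's back, at x = 50, z = 20 mm in the bin's frame. The tongue is 36 mm wide, 4 mm thick (z = 16 to 20 mm) and reaches to x = 53 mm with the ridge.
- heel (a point): Point on the bin's back face, low down, at x = 40, y = 0, z = 5 mm in the bin's frame.
- panel: Slatwall stand, fixed: grey wall section 200 mm wide (y), top nominally at 200 mm, 30 mm thick, on posts and a 12 mm foot reaching 25 mm in front. Origin: on the bench under the middle of the front face; x points into the wall, y left, z up; front face x = 0. The whole wall section is clamped up to 9 mm higher or lower than the heights given: feel for it. A twin bin hangs fixed at y = 35 to 87 mm.
- bay (a point): Nominal middle of the free stretch (y = -100 to 35 mm) at the mouth of the upper groove: x = 0, y = -32, z = 157 mm in the panel's frame. Upper groove, nominal heights: mouth open from z = 150 to 164 mm, level floor at 150; slat edge over the mouth 5 mm thick (x = 0 to 5 mm), behind it the groove goes up to 176 mm and back to x = 22 mm. Top edge 36 mm above the mouth.
- home (a point): Nominal place of the bin's origin when it is home in the middle of the free stretch: x = -40, y = -32, z = 100 mm in the panel's frame, axes along the panel's: web on the groove floor, leg behind the slat edge (1.5 mm of play), back flush on the face. The lower groove, open from z = 109 to 133 mm (nominal), takes the tongue.
- catch (a joint): Sprung steel bar, 8 mm thick, across the lower groove; nominal centre x = 4.5, z = 125 mm in the panel's frame. Slides back and up at 45 degrees from 0 (rest), 10 N preload, 3 N/mm. The ridge pushes it about 3 mm aside, then it drops back in front. It takes 6 to 10 N down on the bin's front rim, not its mere weight; once home, over about 20 N there is forcing (70 N between bin and wall).
- etape_roll: Bystander: black roll of tape lying flat, 62 mm across, 19 mm high; origin at the centre of its underside.
- flush_cutters: Bystander: blue-handled flush cutters lying flat, 114 mm long along its y, 10 mm high; origin under its middle.
- small_jar: Bystander: small clear jar of screws, 34 mm across, 28 mm high; origin at the centre of its underside.
- board_1: Bystander: small green circuit board, 38 x 38 x 9 mm; origin under its middle.
- driver_big: Bystander: large orange screwdriver lying along its y, 198 mm long, 28 mm thick; origin under its middle.
- spare_motor_1: Bystander: small white motor with wires, 29 x 67 x 33 mm; origin under its middle.
- spirit_bottle: Bystander: white plastic bottle with red cap, 47 mm across, 96 mm high; origin at the centre of its underside.

How it is judged:
By the outcome, as a careful person would: the job done as asked, in the order asked, and still so for the second after the job is handed in, with the robot touching nothing.
It also fails if it takes over 72 s, if anything falls off the work surface, if the arm or the gripper's body presses on something with over 40 N, if the wrist force passes 120 N, or if a joint passes its speed limit or range.

ROBOT

A 6-joint arm with a two-finger parallel gripper is mounted at the origin on a cart in front of the work surface, level with it; the furniture and walls round the work are solid. World frame = base frame: x ahead of the robot, y to its left, z up, the work surface at z = 0. Lengths are in m, angles in rad, forces in N, time in s.
With the tool pointing down it reaches from about 0.425 to 0.95 m from the base axis. Payload 3.5 kg.
Tool frame: the origin (TCP) lies midway between the tips of the shut fingers; the grasp point (between the pads) lies 19 mm behind it; z points along the fingers, y is the line along which they close (so a half turn about z gives the same grasp; the last joint's range is limited). The gripper opens to 85 mm and grips with 20 to 120 N. Pads are 22 mm wide; open, the fingers measure 114 mm over their backs; the gripper's body (76 mm by 85 mm) begins 54 mm behind the grasp point. The pads swing forward as they close: fully open they stand 13 mm farther back than shut.
Start: joints at [-1.463, 0.286, 1.577, -0, 1.279, -0.15], TCP at [0.172, -0.653, 0.231] pointing down, gripper open.
Joint ranges: [-2.77, 2.77], [-0.9, 2.22], [0.21, 2.48], [-1.53, 4.67], [0.24, 2.81], [-2.84, 2.84]. Speed limits (rad/s): [2.79, 2.79, 3.14, 3.14, 3.14, 3.14].

INTERFACE

Orientations are given as a unit quaternion [x, y, z, w].
In Python, from plant import ctrl gives the robot as it stands.
- The arm moves only by the tool arm_command, never from a script. Its argument "steps" is one flat list of numbers, 5 for each row, row after row: the opening in per cent of the stroke, from 0 (shut) to 100 (fully open), then the shift along the tool's x, y, z each as a share of 25 mm, from -1 to 1, then the turn about the tool's z as a share of 0.1 rad, from -1 to 1. In form: [grip, tx, ty, tz, spin, grip, tx, ty, tz, spin, ...]. A call has 1 to 8 rows; each row shifts and turns the commanded pose from where the row before left it, along the tool's axes as they then stand; what a row does not reach is not made up. A row lasts 1/12 s, in which the tool goes at most 41.7 mm and 7.16 degrees, less where a joint would pass 70% of its speed; a pose out of reach is approached as far as the arm can. A call with a number of a shift or a turn outside -1 to 1 is refused whole. A call with a gripper value outside its range is refused whole. The fingers move at their own pace and stop on an object; "squeeze" is the grip in N (left out, the last holds). Time passes only in rows, so rows that do not move let the fingers close. It gives the time, the measured TCP pose, the force, the opening and the grip force at its end, in the units of the state.
- ctrl.get_state(): the state, without advancing time (a new reading comes with each control period).
- ctrl.read_camera(name): name is "side" or "top" or "wrist"; returns the picture (400x640x3 uint8, red, green, blue); there is no depth.
- ctrl.camera_model(name): a dict with "intrinsics" (3x3 intrinsics, pixels), "rvec" (rotation vector, rad) and "tvec" (3), from world to camera coordinates, as OpenCV has them. Camera axes: x right, y down, z forward; pixel columns grow to the right and rows downward; lengths in m; the calibration is good to about 2 mm. A picture is of the moment at which its call begins: read the wrist's pose just before it. camera_model takes no time and is no camera call; for the wrist camera it gives the pose at the moment of the call.
- ctrl.sign_off(): hands the job in; it is judged then, once.
The state is a dict: "time": time; "qpos": joint angles; "dq": joint speeds; "joint_efforts": joint torques, N m; "eef_pos": TCP position; "tcp_rot": TCP orientation; "contact_force": force on the tool from outside, world axes, zero at the start; "wrist_torque": the same for the moment, N m; "opening": opening from 0.0 (shut) to 1.0 (fully open); "finger_force": force on a finger pad.
Only numpy, scipy, OpenCV 4.12 (cv2) and the standard library are available. Lean on these libraries where they do the work, as an engineer would, in place of code of your own. Each camera call takes 0.05 s, during which the arm holds its last target. There are 200 camera calls.

## Working session

There is one attempt and no reset: what is moved stays moved. The work goes in short steps, Python scripts to look and compute and a tool call to move; the robot and the scene stay as the last step left them, time stands still between calls to the robot, and variables do not carry over. Pictures are saved under pics/ and viewed, at most 10 in all, crops included, and the job is handed in when it is done.

Besides the shell and the picture viewer there is one more tool, called as name(argument=value, ...) on one line, values as JSON. arm_command: Moves the arm, as the interface text tells. Its arguments: {"type":"object","properties":{"steps":{"type":"array","items":{"type":"number"}},"squeeze":{"type":"number"}},"required":["steps"]}

```bash
ls; mkdir -p pics; cat > h.py <<'E'
import numpy as np, cv2
from plant import ctrl
def cam(n):
    m=ctrl.camera_model(n); K=np.array(m["intrinsics"]); R=cv2.Rodrigues(np.array(m["rvec"],float))[0]; t=np.array(m["tvec"],float).ravel(); return K,R,t
def ray(n,uv,z):
    K,R,t=cam(n); c=-R.T@t; d=R.T@np.linalg.inv(K)@np.array([uv[0],uv[1],1.]); return c+d*(z-c[2])/d[2]
def proj(n,P):
    K,R,t=cam(n); p=(R@np.atleast_2d(P).T).T+t; q=(K@p.T).T; return q[:,:2]/q[:,2:]
def snap(n,f,crop=None,s=1):
    im=ctrl.read_camera(n)[:,:,::-1]
    if crop: im=im[crop[1]:crop[3],crop[0]:crop[2]]
    cv2.imwrite("pics/"+f,cv2.resize(im,None,fx=s,fy=s,interpolation=cv2.INTER_CUBIC))
E
python3 - <<'E'
from h import *
a=ctrl.read_camera("top");b=ctrl.read_camera("side")
cv2.imwrite("pics/top0.png",a[:,:,::-1]);cv2.imwrite("pics/side0.png",b[:,:,::-1])
print(ctrl.get_state())
for n in("top","side","wrist"):
    K,R,t=cam(n);print(n,K[0,0],-R.T@t,R[2])
E
```

```text
pics
{'time': 0.1, 'qpos': array([-1.46303027e+00,  2.87114621e-01,  1.57806658e+00,  1.90856315e-05,
        1.27860294e+00, -1.49976268e-01]), 'dq': array([ 0.00022035, -0.0008584 , -0.00478827, -0.00058608,  0.00258582,
       -0.00019442]), 'joint_efforts': array([ 7.16155319e-04, -4.07296121e+01, -2.93699062e+01, -1.22072965e-04,
        3.41004852e-03, -1.91372507e-06]), 'eef_pos': array([ 0.17203855, -0.65207827,  0.23004099]), 'tcp_rot': array([ 9.91707357e-01,  1.28511937e-01,  3.22573047e-05, -1.09530461e-03]), 'contact_force': array([ 0.07870944, -0.17893776, -0.25264427]), 'wrist_torque': array([ 0.03680312,  0.01621011, -0.01778015]), 'finger_force': 0.0, 'opening': 1.0038130312469538}
top 455.89789552233543 [0.30318597 0.13710327 1.58236347] [ 0.1444183  -0.00701156 -0.98949189]
side 372.8028748642602 [0.33743378 0.95892698 0.70095057] [ 0.1682016  -0.80311187 -0.57159387]
wrist 324.9330769793973 [ 0.25085216 -0.63251044  0.37264204] [-0.30859492 -0.07871405 -0.94793105]
```

View pics/top0.png

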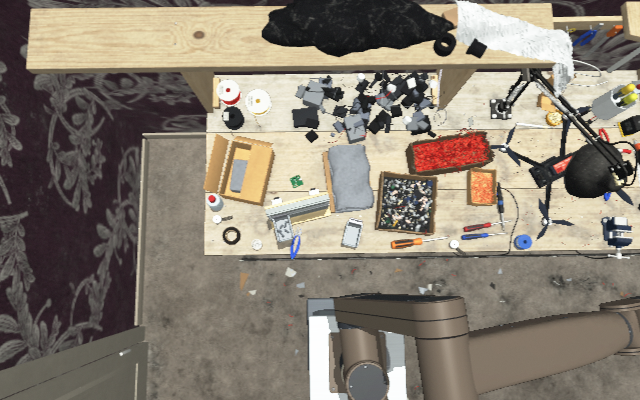

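View pics/side0.png

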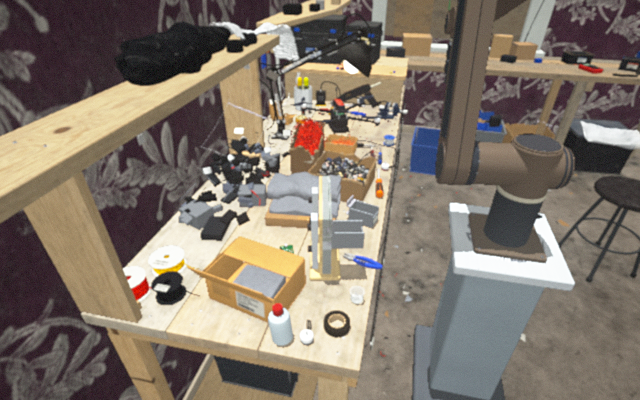

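Top view: stand near (297,205), twin bin at (283,230), loose bin near (352,233). Enlarging the crop.

```bash
python3 - <<'E'
from h import *
a=cv2.imread("pics/top0.png")[170:270,250:385];cv2.imwrite("pics/top1.png",cv2.resize(a,None,fx=5.9,fy=5.9,interpolation=cv2.INTER_CUBIC))
b=cv2.imread("pics/side0.png")[165:285,295:395];cv2.imwrite("pics/side1.png",cv2.resize(b,None,fx=5,fy=5,interpolation=cv2.INTER_CUBIC))
for uv in[(352,233),(297,205)]:print(ray("top",uv,0.05))
E
```

```text
[0.42512176 0.00999353 0.05      ]
[0.52278256 0.19437201 0.05      ]
```

View pics/top1.png

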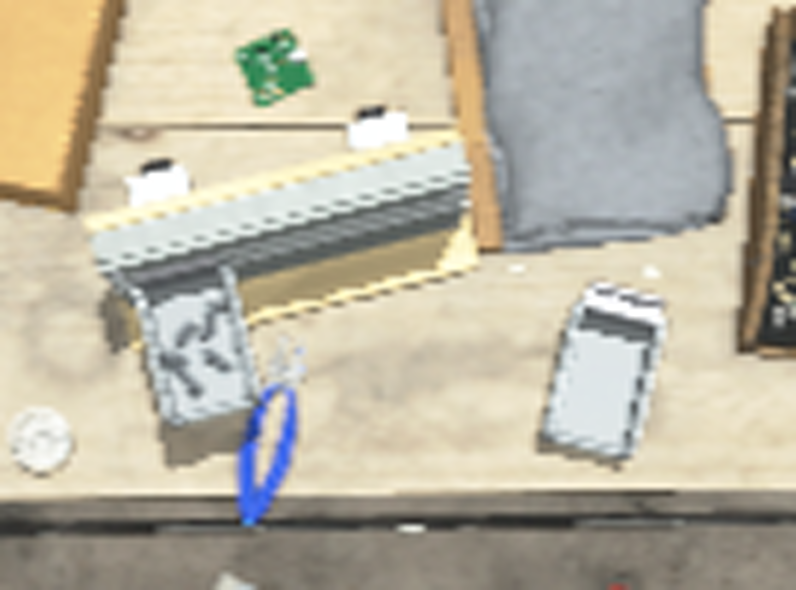

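View pics/side1.png

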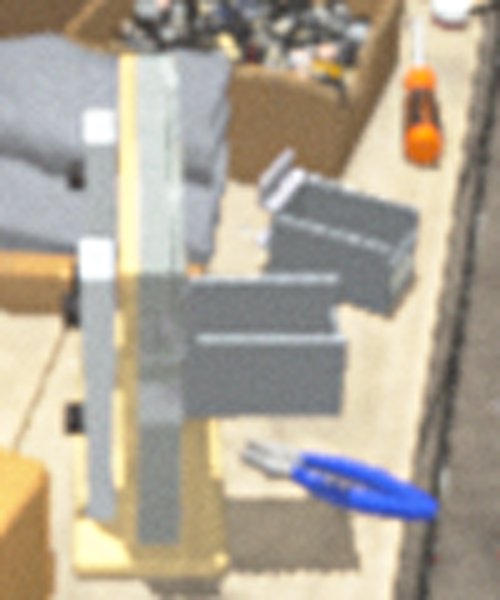

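Top crop: foot's front edge runs from (130,350) to (478,268); wall top front edge from (100,266) to (470,180). Loose bin: back rim (580,310)–(662,322), front bottom (543,450)–(622,465). Side crop: loose bin at (340,235) with its lip at (278,180), pointing away from the robot.

```bash
python3 - <<'E'
from h import *
f=lambda u,v,z:ray("top",(250+(u+.5)/5.9-.5,170+(v+.5)/5.9-.5),z)
for n,u,v,z in[("footL",130,350,.012),("footR",478,268,.012),("topFL",100,266,.2),("topFR",470,180,.2),("topBL",85,222,.2),("topBR",460,133,.2),("bkL",580,310,.052),("bkR",662,325,.052),("frL",543,450,.016),("frR",622,465,.016)]:print(n,f(u,v,z).round(4))
E
```

```text
footL [0.446 0.284 0.012]
footR [0.4916 0.0795 0.012 ]
topFL [0.4727 0.2819 0.2   ]
topFR [0.5152 0.0897 0.2   ]
topBL [0.4958 0.2898 0.2   ]
topBR [0.54   0.0945 0.2   ]
bkL [0.4619 0.0231 0.052 ]
bkR [ 0.4526 -0.0236  0.052 ]
frL [0.3842 0.0439 0.016 ]
frR [ 0.3749 -0.0018  0.016 ]
```

```bash
cat > sim.py <<'E'
import numpy as np
from scipy.ndimage import label
# bin outline samples (mm), panel frame solids, nominal heights
def seg(a,b): n=int(np.hypot(b[0]-a[0],b[1]-a[1])/.4)+1; return np.linspace(a,b,n)
arc=[(48.5+2*np.cos(t),65.5+2*np.sin(t)) for t in np.linspace(0,np.pi,9)]
P=[(40,0),(40,16),(50,16.8),(50,17),(53,20),(50,23),(47.9,22),(46.9,20),(40,20),(40,50),(50.5,50)]+arc+[(46.5,54),(40,54),(38,54),(38,0)]
B=np.vstack([seg(P[i],P[i+1]) for i in range(len(P)-1)])
def solid(x,z,bar=True):
    s=(x>=0)&(x<=30)&(z<=200)
    g1=((z>150)&(z<164)&(x<22))|((x>5)&(x<22)&(z>150)&(z<176))
    g2=(z>109)&(z<133)&(x<22)
    r=s&~g1&~g2
    return r
X=np.arange(-75,-20,.5);Z=np.arange(70,150,.5)
GX,GZ=np.meshgrid(X,Z,indexing='ij')
def free(th):
    c,s=np.cos(th),np.sin(th)
    bx=c*B[:,0]+s*B[:,1]; bz=-s*B[:,0]+c*B[:,1]
    f=np.ones(GX.shape,bool)
    for a,b in zip(bx,bz): f&=~solid(GX+a,GZ+b)
    tip=(c*48.5+s*65.5,-s*48.5+c*65.5)
    return f,tip
for d in range(0,60,5):
    f,tip=free(np.radians(d)); L,n=label(f); o=f&(L==L[0,0]); tx=GX+tip[0]; tz=GZ+tip[1]
    m=o&(tz<178)&(tz>140); j=np.argmax(np.where(m,tx,-99)); hook=m&(tx>6.5)&(tz>162)
    print(d,"max tip x",tx.flat[j],"tip z",tz.flat[j],"hooked:",hook.sum(), "origin",(GX.flat[j],GZ.flat[j]), "tipz max behind",(tz[m&(tx>7)].max() if (m&(tx>7)).any() else None))
E
python3 sim.py
```

```text
0 max tip x -2.5 tip z 156.5 hooked: 0 origin (np.float64(-51.0), np.float64(91.0)) tipz max behind None
5 max tip x -0.9758559925787296 tip z 162.02369920174792 hooked: 0 origin (np.float64(-55.0), np.float64(101.0)) tipz max behind None
10 max tip x -0.3628683417239813 tip z 159.5829712054535 hooked: 0 origin (np.float64(-59.5), np.float64(103.5)) tipz max behind None
15 max tip x 0.8000500292349244 tip z 160.7154179344617 hooked: 0 origin (np.float64(-63.0), np.float64(110.0)) tipz max behind None
20 max tip x 1.9774114959478624 tip z 161.46188971018208 hooked: 0 origin (np.float64(-66.0), np.float64(116.5)) tipz max behind None
25 max tip x 3.1374238152933316 tip z 161.36617435647665 hooked: 0 origin (np.float64(-68.5), np.float64(122.5)) tipz max behind None
30 max tip x -0.24776791645473395 tip z 102.47466394788074 hooked: 0 origin (np.float64(-75.0), np.float64(70.0)) tipz max behind None
35 max tip x 2.298130729009614 tip z 95.83600173790323 hooked: 0 origin (np.float64(-75.0), np.float64(70.0)) tipz max behind None
40 max tip x 4.255743925738756 tip z 89.0007119544959 hooked: 0 origin (np.float64(-75.0), np.float64(70.0)) tipz max behind None
45 max tip x 5.610173055266415 tip z 82.02081528017132 hooked: 0 origin (np.float64(-75.0), np.float64(70.0)) tipz max behind None
50 max tip x 6.351110094090217 tip z 74.9494329431979 hooked: 0 origin (np.float64(-75.0), np.float64(70.0)) tipz max behind None
55 max tip x 6.472916063954699 tip z 67.84038243297742 hooked: 0 origin (np.float64(-75.0), np.float64(70.0)) tipz max behind None
```

```bash
sed -i 's/X=np.arange(-75,-20,.5);Z=np.arange(70,150,.5)/X=np.arange(-125,-20,.5);Z=np.arange(70,190,.5)/' sim.py
python3 sim.py; cat >> sim.py <<'E'
# from hooked poses at tilt d: can it swing to 0 through connected (x,z,theta)?
print("3d")
D=np.arange(0,61,1.5); F=np.array([free(np.radians(d))[0] for d in D])
L,n=label(F); 
i0=np.argmin(abs(X+40.5)); k0=np.argmin(abs(Z-100.5)); print("home free",F[0,i0,k0],"conn",L[0,i0,k0]==L[-1,0,0])
for d in (0,1,2,3,5,8,12,16,20,24,28,32,36):
    c=(L[d]==L[-1,0,0]); t=np.radians(D[d]); tx=GX+np.cos(t)*48.5+np.sin(t)*65.5; tz=GZ-np.sin(t)*48.5+np.cos(t)*65.5
    m=c&(tx>7)&(tz>150)&(tz<178)
    if m.any(): print(D[d],"tipx",tx[m].min(),tx[m].max(),"tipz",tz[m].min(),tz[m].max(), "ox",GX[m].min(),GX[m].max(),"oz",GZ[m].min(),GZ[m].max())
E
python3 sim.py | sed -n '/3d/,$p'
```

```text
0 max tip x -2.5 tip z 156.5 hooked: 0 origin (np.float64(-51.0), np.float64(91.0)) tipz max behind None
5 max tip x -0.9758559925787296 tip z 162.02369920174792 hooked: 0 origin (np.float64(-55.0), np.float64(101.0)) tipz max behind None
10 max tip x -0.3628683417239813 tip z 159.5829712054535 hooked: 0 origin (np.float64(-59.5), np.float64(103.5)) tipz max behind None
15 max tip x 0.8000500292349244 tip z 160.7154179344617 hooked: 0 origin (np.float64(-63.0), np.float64(110.0)) tipz max behind None
20 max tip x 1.9774114959478624 tip z 161.46188971018208 hooked: 0 origin (np.float64(-66.0), np.float64(116.5)) tipz max behind None
25 max tip x 3.1374238152933316 tip z 161.36617435647665 hooked: 0 origin (np.float64(-68.5), np.float64(122.5)) tipz max behind None
30 max tip x 4.752232083545266 tip z 161.97466394788074 hooked: 0 origin (np.float64(-70.0), np.float64(129.5)) tipz max behind None
35 max tip x 5.798130729009614 tip z 161.83600173790325 hooked: 0 origin (np.float64(-71.5), np.float64(136.0)) tipz max behind None
40 max tip x 19.755743925738756 tip z 163.5007119544959 hook
[... 1279 characters left out ...]
48204817131057 17.948204817131057 tipz 165.11050028641404 171.61050028641404 ox -63.0 -53.0 oz 125.0 131.5
30.0 tipx 7.752232083545273 19.752232083545273 tipz 164.47466394788074 170.47466394788074 ox -67.0 -55.0 oz 132.0 138.0
36.0 tipx 7.737258252341938 19.737258252341938 tipz 163.9830283953741 169.4830283953741 ox -70.0 -58.0 oz 139.5 145.0
42.0 tipx 7.370578752158835 19.870578752158835 tipz 161.2231516603647 168.7231516603647 ox -72.5 -60.0 oz 145.0 152.5
48.0 tipx 7.128820477173953 19.628820477173953 tipz 159.2855306808516 167.2855306808516 ox -74.0 -61.5 oz 151.5 159.5
54.0 tipx 7.498197867744004 19.998197867744004 tipz 158.26260979797203 166.26260979797203 ox -74.0 -61.5 oz 159.0 167.0
```

arm_command(steps=[100,1,-1,0,1,100,1,-1,0,1,100,1,-1,0,1,100,1,-1,0,1,100,1,-1,0,1,100,0.8,-1,0,0,100,0.8,-1,0,0,100,0.8,-1,0,0])

```text
time: 0.77
eef_pos: [0.3657, -0.4621, 0.2308]
tcp_rot: [0.993, -0.121, -0.0, -0.0]
contact_force: [0.2, 0.4, 0.3]
opening: 1.001
finger_force: 0.0
```

arm_command(steps=[100,0,-1,0,0,100,0,-1,0,0,100,0,-1,0,0,100,-0.1,-1,0,0,100,-0.1,-1,0,0,100,-0.1,-1,0,0,100,-0.1,-1,0,0,100,-0.1,-1,0,0])

```text
time: 1.43
eef_pos: [0.4003, -0.2649, 0.2308]
tcp_rot: [0.993, -0.121, -0.0, -0.0]
contact_force: [0.5, -0.3, 0.5]
opening: 1.001
finger_force: 0.0
```

arm_command(steps=[100,-0.2,-1,0,0,100,-0.2,-1,0,0,100,-0.2,-1,0,0,100,-0.2,-1,0,0,100,-0.2,-1,0,0,100,-0.2,-1,0,0,100,-0.2,-1,0,0,100,0,0,0,0])

```text
time: 2.1
eef_pos: [0.408, -0.0848, 0.2307]
tcp_rot: [0.993, -0.119, -0.0, -0.001]
contact_force: [-0.8, -0.4, -0.2]
opening: 1.002
finger_force: 0.0
```

```bash
python3 - <<'E'
from h import *
s=ctrl.get_state();print(s["eef_pos"],s["time"]); snap("wrist","w0.png",None,1.25)
import json; m=ctrl.camera_model("wrist"); np.savez("w0.npz",K=m["intrinsics"],r=m["rvec"],t=m["tvec"])
for n,z in (("0",0.),):print(proj("wrist",[[.418,.01,0.],[.4935,.1865,.2]]))
E
```

```text
[ 0.40802181 -0.0847686   0.23073322] 2.1
[[ 240.99997773  178.82250688]
 [-180.83110576  211.95260708]]
```

View pics/w0.png

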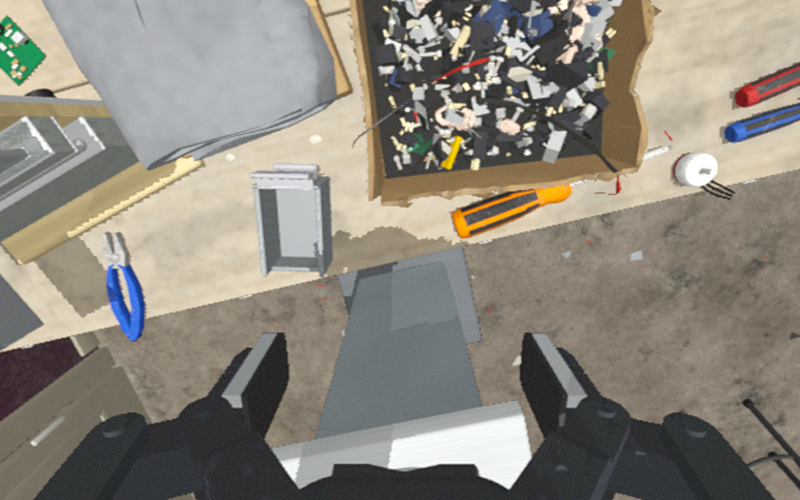

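Wrist view: the bin's back rim corners are at about (253,175) and (329,178), its front at (262,275)–(325,275), and the lip sits behind it at (290,170). The tool axes are nearly aligned with the bin.

```bash
python3 - <<'E'
from h import *
f=lambda u,v,z:ray("wrist",(u/1.25,v/1.25),z).round(4)
for n,u,v,z in[("bkL",253,175,.054),("bkR",329,178,.054),("frL",262,276,.032),("frR",323,273,.032),("cornerR_bot?",327,276,.0),("footR",203,160,.012),("topR",103,113,.2)]:print(n,f(u,v,z))
def bx(c,yaw):
    c_,s_=np.cos(yaw),np.sin(yaw)
    P=np.array([[40,26,54],[40,-26,54],[-40,26,32],[-40,-26,32],[-40,26,50],[-40,-26,50],[50.5,22,67.5],[50.5,-22,67.5]])/1e3
    return np.c_[c[0]+c_*P[:,0]-s_*P[:,1],c[1]+s_*P[:,0]+c_*P[:,1],P[:,2]]
print((proj("wrist",bx((.418,.010),-.245))*1.25).round(0).tolist())
E
```

```text
bkL [0.474  0.0174 0.054 ]
bkR [ 0.4577 -0.0395  0.054 ]
frL [0.3859 0.0498 0.032 ]
frR [ 0.3756 -0.0046  0.032 ]
cornerR_bot? [0.3612 0.0021 0.    ]
footR [0.4947 0.0714 0.012 ]
topR [0.5178 0.0107 0.2   ]
[[248.0, 191.0], [314.0, 191.0], [267.0, 275.0], [325.0, 276.0], [261.0, 283.0], [321.0, 283.0], [245.0, 180.0], [304.0, 180.0]]
```

```bash
python3 - <<'E'
from h import *
a=ctrl.read_camera("wrist")[120:235,195:275,::-1];cv2.imwrite("pics/w1.png",cv2.resize(a,None,fx=5,fy=5,interpolation=cv2.INTER_CUBIC))
E
```

```text
(no output)
```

View pics/w1.png

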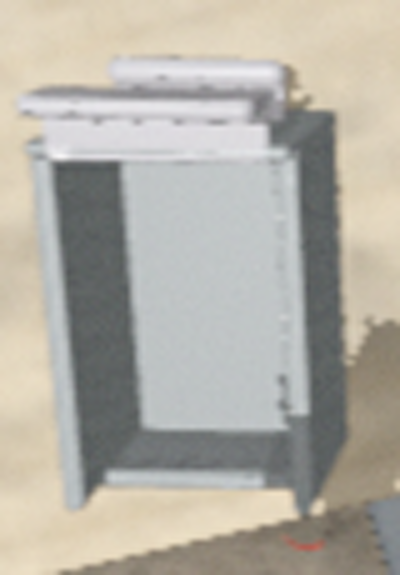

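The crop shows the lip's top from (18,103) to (250,108), back rim from (30,145) to (300,150), front wall tops at (72,508) and (308,515), right bottom corners at (333,112) and (346,440), front rim at (108,478)–(262,480).

```bash
python3 - <<'E'
from h import *
from scipy.optimize import least_squares
obs=np.array([[18,103],[250,108],[30,148],[300,152],[64,508],[308,515],[333,112],[346,440]])/5.+[195,120]
P=np.array([[48.5,22,67.5],[48.5,-22,67.5],[40,26,51],[40,-26,51],[-40,26,50],[-40,-26,50],[40,-26,0],[-40,-26,0]])/1e3
def W(p):
    c,s=np.cos(p[2]),np.sin(p[2]); return np.c_[p[0]+c*P[:,0]-s*P[:,1],p[1]+s*P[:,0]+c*P[:,1],P[:,2]]
r=least_squares(lambda p:(proj("wrist",W(p))-obs).ravel(),[.42,.01,-.24],loss="soft_l1")
print(r.x,(r.fun.reshape(-1,2)*1).round(1).tolist())
c,s=np.cos(r.x[2]),np.sin(r.x[2])
for gx in(-.02,-.01,0):print(gx,r.x[0]+c*gx,r.x[1]+s*gx)
E
```

```text
[ 0.42215916  0.00693003 -0.27366311] [[-0.3, 0.5], [0.5, 1.1], [0.0, -2.2], [-1.4, -1.3], [0.0, 0.5], [-0.2, 0.5], [1.1, -0.5], [0.2, 0.1]]
-0.02 0.4029034120936904 0.012335229089781952
-0.01 0.41253128576046283 0.0096326287388848
0 0.4221591594272353 0.006930028387987645
```

arm_command(steps=[100,-0.3,-0.92,0,0.35,100,-0.3,-0.92,0,0,100,-0.3,-0.92,0,0,100,-0.3,-0.92,0,0,100,0,0,1,0,100,0,0,1,0,100,0,0,1,0,100,0,0,0,0])

```text
time: 2.87
eef_pos: [0.4007, 0.0085, 0.1512]
tcp_rot: [0.99, -0.139, -0.005, -0.0]
contact_force: [-0.7, -1.2, 0.5]
opening: 1.002
finger_force: 0.0
```

arm_command(steps=[100,0.05,-0.1,1,-0.05,100,0,0,1,0,100,0,0,1,0,100,0,0,1,0,100,0,0,1,0,100,0,0,0,0,100,0,0,0,0])

```text
time: 3.45
eef_pos: [0.4058, 0.01, 0.0313]
tcp_rot: [0.991, -0.136, -0.001, -0.0]
contact_force: [0.1, -1.1, 0.2]
opening: 1.001
finger_force: 0.0
```

arm_command(steps=[100,-0.3,-0.06,0.5,0,100,0,0,0,0,100,0,0,0,0])

```text
time: 3.7
eef_pos: [0.4002, 0.0136, 0.0204]
tcp_rot: [0.991, -0.136, 0.001, 0.0]
contact_force: [0.2, -0.2, -0.5]
opening: 1.003
finger_force: 0.0
```

arm_command(steps=[40,0,0,0,0,40,0,0,0,0,40,0,0,0,0,40,0,0,0,0,40,0,0,0,0,40,0,0,0,0], squeeze=20)

```text
time: 4.2
eef_pos: [0.4003, 0.0138, 0.0201]
tcp_rot: [0.991, -0.136, 0.001, 0.0]
contact_force: [-0.7, 0.3, 6.3]
opening: 0.606
finger_force: 20.8
```

arm_command(steps=[40,0,0,-0.5,0,40,0,0,-1,0,40,0,0,-1,0,40,0,0,-1,0,40,0,0,0,0,40,0,0,0,0])

```text
time: 4.7
eef_pos: [0.3999, 0.0139, 0.1073]
tcp_rot: [0.991, -0.136, 0.001, 0.0]
contact_force: [0.7, 0.4, -2.2]
opening: 0.608
finger_force: 21.8
```

```bash
python3 - <<'E'
from h import *
s=ctrl.get_state();print(s["wrist_torque"],s["contact_force"],s["eef_pos"])
a=ctrl.read_camera("side")[130:290,290:450,::-1];b=ctrl.read_camera("wrist")[120:400,:,::-1]
a=cv2.resize(a,(500,500),interpolation=cv2.INTER_CUBIC);b=cv2.resize(b,(500,219));b=cv2.copyMakeBorder(b,0,281,0,0,cv2.BORDER_CONSTANT)
cv2.imwrite("pics/s2.png",cv2.resize(np.hstack([a,b]),(800,400)))
E
```

```text
[-0.00239369  0.14237084  0.0130445 ] [ 0.69884444  0.35132247 -2.24339868] [0.39987283 0.01389885 0.1072862 ]
```

View pics/s2.png

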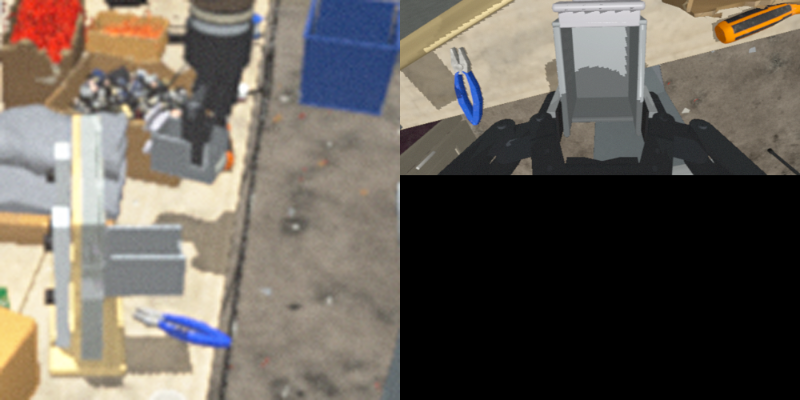

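The picture shows the bin held level in the gripper at the front, clear of the bench. I'll fit the panel pose and its clamp height from the top and side picks.

```bash
cat >> h.py <<'E'
def panelfit():
    from scipy.optimize import least_squares
    T=lambda u,v:(250+(u+.5)/5.9-.5,170+(v+.5)/5.9-.5); S=lambda u,v:(295+(u+.5)/5-.5,165+(v+.5)/5-.5)
    # (cam,pix,panel pt mm, moves with dz)
    D=[("top",T(100,266),(0,100,200),1),("top",T(470,180),(0,-100,200),1),("top",T(85,222),(30,100,200),1),("top",T(460,133),(30,-100,200),1),
       ("top",T(478,268),(-25,-100,12),0),("top",T(130,350),(-25,100,12),0),
       ("side",S(185,273),(0,100,200),1),("side",S(137,273),(30,100,200),1),("side",S(182,57),(0,-100,200),1),
       ("side",S(345,339),(-80,87,150),1),("side",S(338,277),(-80,35,150),1),("side",S(342,413),(-80,87,100),1),("top",T(175,424),(-80,87,132),1),("top",T(255,405),(-80,35,132),1)]
    def pts(p):
        c,s=np.cos(p[2]),np.sin(p[2]); return np.array([[p[0]+(c*q[0]-s*q[1])/1e3,p[1]+(s*q[0]+c*q[1])/1e3,q[2]/1e3+m*p[3]] for _,_,q,m in D])
    def res(p):
        X=pts(p); return np.concatenate([proj(d[0],X[i])[0]-d[1] for i,d in enumerate(D)])
    r=least_squares(res,[.4935,.1865,.218,0],loss="soft_l1"); return r.x,res(r.x).reshape(-1,2)
E
python3 - <<'E'
from h import *
x,r=panelfit();print(x.round(4));print(r.round(1).tolist())
E
```

```text
[ 0.4921  0.1857  0.2246 -0.0074]
[[-0.1, 1.2], [0.4, 0.6], [0.2, -0.7], [-0.2, -0.7], [-0.9, 0.5], [1.9, 0.2], [0.0, -0.1], [-3.5, -0.1], [-0.8, -0.4], [0.9, 0.3], [0.4, -0.2], [0.1, 1.3], [-1.1, 0.2], [1.2, -0.4]]
```

arm_command(steps=[40,0,0,-1,-1,40,0,-0.5,-1,-1,40,0,-0.8,-1,-1,40,0,-0.8,-0.3,-1,40,0,-0.8,0,-0.97,40,0,-0.8,0,0,40,0,-0.5,0,0,40,0,0,0,0])

```text
time: 5.47
eef_pos: [0.3904, 0.1194, 0.1863]
tcp_rot: [0.994, 0.114, -0.003, -0.001]
contact_force: [0.1, 0.1, -2.6]
opening: 0.609
finger_force: 22.0
```

```bash
cat >> h.py <<'E'
PX,PY,PYAW,DZ=.492,.1857,.2246,-.0074
def pp(p=None,msg=True):
    s=ctrl.get_state(); e=s["eef_pos"]; d=np.array([e[0]-PX,e[1]-PY]); c,w=np.cos(PYAW),np.sin(PYAW)
    q=s["tcp_rot"]; phi=2*np.arctan2(q[1],q[0]); f=s["contact_force"]
    print("panel x,y,z mm",(np.array([c*d[0]+w*d[1],-w*d[0]+c*d[1],e[2]])*1e3).round(1),"yawerr",round(phi-PYAW,4),"F panel",(c*f[0]+w*f[1]).round(1),(-w*f[0]+c*f[1]).round(1),f[2].round(1),"tq",s["wrist_torque"].round(2),"t",round(s["time"],2))
E
python3 -c "
from h import *
pp()"
```

```text
panel x,y,z mm [-113.8  -42.   186.3] yawerr 0.003 F panel 0.1 0.1 -2.6 tq [-0.04  0.07 -0.01] t 5.47
```

arm_command(steps=[40,1,-0.4,-0.1,0.03,40,0.3,0,0,0,40,0.1,0,0,0,40,0.1,0,0,0,40,0.1,0,0,0,40,0,0,0,0])

```text
time: 5.97
eef_pos: [0.4263, 0.1355, 0.1899]
tcp_rot: [0.994, 0.11, -0.005, 0.0]
contact_force: [-7.3, -0.8, 0.6]
opening: 0.609
finger_force: 20.6
```

```bash
python3 -c "
from h import *
pp()"
```

```text
panel x,y,z mm [-75.2 -34.3 189.9] yawerr -0.0033 F panel -7.3 0.9 0.6 tq [-0.24  1.08 -0.04] t 5.97
```

arm_command(steps=[40,0.09,0,-0.25,0,40,0.11,0,-0.24,0,40,0.13,0,-0.23,0,40,0,0,0,0])

```text
time: 6.3
eef_pos: [0.4373, 0.1382, 0.2106]
tcp_rot: [0.994, 0.111, -0.0, -0.0]
contact_force: [-5.1, -0.3, 0.5]
opening: 0.602
finger_force: 21.6
```

```bash
cat >> h.py <<'E'
def tilt(f=None):
    """tilt from the bright lip edge rows in the wrist picture: print column profile at predicted positions"""
    s=ctrl.get_state(); q=s["tcp_rot"]; phi=2*np.arctan2(q[1],q[0]); im=ctrl.read_camera("wrist"); e=s["eef_pos"]; c,w=np.cos(phi),np.sin(phi)
    if f: cv2.imwrite("pics/"+f,im[:,:,::-1])
    out=[]
    for th in range(-10,61,5):
        t=np.radians(th); L=[]
        for X,Z in((50.5,66),(40,54),(-40,32),):
            a,b=(X+23)/1e3,(Z-39)/1e3; x=a*np.cos(t)+b*np.sin(t); z=-a*np.sin(t)+b*np.cos(t)
            L.append(proj("wrist",[e[0]+c*x,e[1]+w*x,e[2]+.019+z])[0])
        out.append((th,np.round(L).astype(int).tolist()))
    g=cv2.cvtColor(im,cv2.COLOR_RGB2GRAY); return im,g,out
E
python3 -c "
from h import *
pp()
im,g,o=tilt('w3.png')
for r in o:print(*r)
print(g[::4,320].tolist())"
```

```text
panel x,y,z mm [-63.9 -34.1 210.6] yawerr -0.0028 F panel -5.1 0.8 0.5 tq [-0.02  1.1   0.13] t 6.3
-10 [[319, 150], [320, 169], [321, 305]]
-5 [[320, 134], [320, 159], [321, 309]]
0 [[320, 122], [320, 152], [321, 312]]
5 [[320, 114], [320, 146], [321, 315]]
10 [[320, 108], [321, 142], [321, 317]]
15 [[320, 104], [321, 140], [321, 320]]
20 [[321, 103], [321, 139], [321, 323]]
25 [[321, 103], [321, 139], [321, 325]]
30 [[321, 105], [321, 141], [321, 327]]
35 [[321, 108], [321, 143], [321, 329]]
40 [[321, 112], [321, 147], [321, 331]]
45 [[321, 117], [321, 151], [321, 332]]
50 [[321, 123], [321, 156], [321, 333]]
55 [[321, 129], [321, 161], [321, 334]]
60 [[321, 136], [321, 167], [321, 334]]
[184, 181, 185, 181, 180, 193, 98, 198, 192, 192, 194, 193, 189, 181, 203, 211, 216, 213, 215, 215, 214, 163, 190, 189, 188, 189, 187, 188, 189, 183, 231, 171, 105, 186, 203, 201, 203, 205, 227, 202, 91, 94, 187, 185, 184, 185, 185, 184, 185, 184, 184, 184, 186, 184, 180, 114, 109, 110, 111, 113, 109, 109, 111, 112, 110, 109, 109, 114, 110, 111, 109, 110, 111, 108, 106, 89, 76, 77, 82, 77, 89, 110, 101, 96, 99, 98, 101, 98, 100, 98, 94, 135, 139, 144, 142, 35, 37, 43, 34, 38]
```

View pics/w3.png

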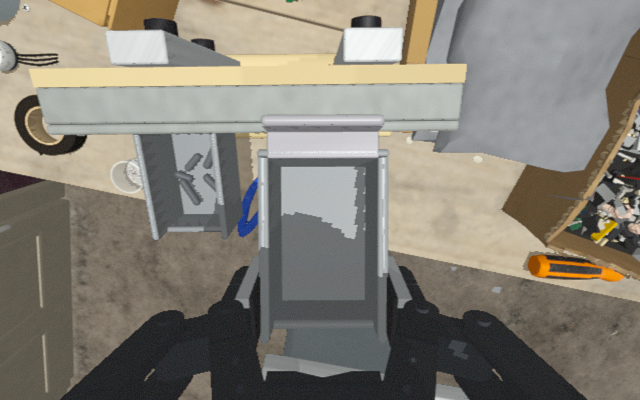

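Picture: the bin is still level, its lip above the wall top (lip row 122, rim row 152). It slid up the wall and did not rotate in the pads. The plan is to set it back on the bench, hold its front loosely and raise it, so that gravity tips it about the back edge, then tighten the grip.

arm_command(steps=[40,-1,0,0,0,40,-1,0.8,0,0,40,0,0.8,1,0,40,0,0,1,0,40,0,0,1,0,40,0,0,1,0,40,0,0,1,0,40,0,0,1,0])

```text
time: 7.02
eef_pos: [0.3998, 0.0878, 0.0597]
tcp_rot: [0.994, 0.11, 0.004, 0.001]
contact_force: [-0.4, 0.1, -0.9]
opening: 0.606
finger_force: 22.3
```

arm_command(steps=[40,0,0,1,0,40,0,0,0,0,40,0,0,0,0])

```text
time: 7.27
eef_pos: [0.398, 0.088, 0.0345]
tcp_rot: [0.994, 0.11, 0.0, 0.0]
contact_force: [0.7, -0.0, -0.2]
opening: 0.605
finger_force: 22.5
```

```bash
python3 -c "
from h import *
pp()"
```

```text
panel x,y,z mm [-113.4  -74.3   34.5] yawerr -0.0033 F panel 0.7 -0.2 -0.2 tq [ 0.03  0.07 -0.02] t 7.27
```

arm_command(steps=[60,0,0,0.45,0,60,0,0,0,0,60,0,0,0,0])

```text
time: 7.52
eef_pos: [0.3992, 0.0881, 0.025]
tcp_rot: [0.994, 0.111, 0.002, 0.0]
contact_force: [-0.7, 0.4, -1.3]
opening: 0.601
finger_force: 22.8
```

arm_command(steps=[60.6,0,0,0,0,60.6,0,0,0,0,60.6,0,0,0,0])

```text
time: 7.77
eef_pos: [0.3987, 0.0881, 0.0245]
tcp_rot: [0.994, 0.111, 0.002, 0.0]
contact_force: [-0.4, -1.1, 1.8]
opening: 0.612
finger_force: 13.9
```

arm_command(steps=[61,0,0,0,0,61,0,0,0,0])

```text
time: 7.93
eef_pos: [0.3975, 0.0882, 0.0234]
tcp_rot: [0.994, 0.111, 0.0, 0.0]
contact_force: [0.1, -0.2, 0.6]
opening: 0.605
finger_force: 0.4
```

arm_command(steps=[61.4,0,0,0,0,61.4,0,0,0,0])

```text
time: 8.1
eef_pos: [0.397, 0.0883, 0.023]
tcp_rot: [0.994, 0.111, -0.0, -0.0]
contact_force: [-0.1, 0.2, 0.2]
opening: 0.612
finger_force: 0.2
```

arm_command(steps=[60.9,0,0,0.1,0,60.9,0,0,0,0,60.9,0,0,0,0])

```text
time: 8.35
eef_pos: [0.3972, 0.0883, 0.0204]
tcp_rot: [0.994, 0.111, -0.0, -0.0]
contact_force: [0.9, -0.4, -1.0]
opening: 0.615
finger_force: 1.6
```

arm_command(steps=[60.9,0,0,-0.2,0,60.9,0,0,-0.2,0,60.9,0,0,-0.2,0,60.9,0,0,0,0])

```text
time: 8.68
eef_pos: [0.3979, 0.0884, 0.0368]
tcp_rot: [0.994, 0.111, 0.001, -0.0]
contact_force: [-0.6, 1.0, 0.3]
opening: 0.61
finger_force: 0.4
```

```bash
python3 -c "
from h import *
pp()
im,g,o=tilt('w4.png')
for r in o[2:]:print(*r)
print(g[90:220:2,320].tolist())"
```

```text
panel x,y,z mm [-113.4  -73.9   36.8] yawerr -0.0029 F panel -0.4 1.2 0.3 tq [ 0.15  0.03 -0.01] t 8.68
0 [[320, 122], [321, 151], [321, 312]]
5 [[320, 113], [321, 146], [321, 315]]
10 [[320, 107], [321, 142], [321, 318]]
15 [[321, 104], [321, 140], [321, 320]]
20 [[321, 102], [321, 139], [321, 323]]
25 [[321, 103], [321, 139], [321, 325]]
30 [[321, 105], [321, 141], [321, 327]]
35 [[321, 108], [321, 143], [321, 329]]
40 [[321, 112], [321, 147], [321, 331]]
45 [[321, 117], [321, 151], [321, 332]]
50 [[321, 123], [321, 156], [321, 333]]
55 [[321, 129], [321, 161], [321, 334]]
60 [[321, 136], [322, 167], [321, 334]]
[181, 179, 179, 183, 184, 184, 183, 186, 184, 182, 182, 181, 178, 177, 178, 178, 172, 153, 182, 195, 212, 181, 169, 161, 109, 111, 146, 178, 200, 205, 178, 157, 196, 198, 195, 194, 192, 193, 189, 169, 191, 173, 169, 170, 171, 172, 169, 172, 170, 171, 169, 171, 169, 169, 170, 169, 167, 167, 169, 169, 169, 168, 162, 102, 96]
```

arm_command(steps=[62,0,0,0.6,0,62,0,0,0,0,60.82,0,0,0,0,60.82,0,0,0,0,60.82,0,0,0,0])

```text
time: 9.15
eef_pos: [0.3971, 0.0883, 0.0207]
tcp_rot: [0.994, 0.111, -0.0, -0.0]
contact_force: [-0.5, 0.3, -1.1]
opening: 0.61
finger_force: 1.9
```

arm_command(steps=[60.82,0,0,-0.2,0,60.82,0,0,-0.2,0,60.82,0,0,-0.2,0,60.82,0,0,0,0])

```text
time: 9.48
eef_pos: [0.3983, 0.0883, 0.0372]
tcp_rot: [0.994, 0.111, 0.001, 0.0]
contact_force: [-1.4, -1.2, 2.2]
opening: 0.61
finger_force: 2.2
```

```bash
cat >> h.py <<'E'
def rows(th,gx,gz,e,phi,P=((48.5,67.5),(40,54),(51,23),(-40,32))):
    t=np.radians(th);c,w=np.cos(phi),np.sin(phi);L=[]
    for X,Z in P:
        a,b=(X-gx)/1e3,(Z-gz)/1e3; x=a*np.cos(t)+b*np.sin(t); z=-a*np.sin(t)+b*np.cos(t)
        L.append(proj("wrist",[e[0]+c*x,e[1]+w*x,e[2]+.019+z])[0][1])
    return np.round(L,1)
E
python3 -c "
from h import *
pp()
s=ctrl.get_state();e=s['eef_pos'];im=ctrl.read_camera('wrist');g=cv2.cvtColor(im,cv2.COLOR_RGB2GRAY)
for th in range(0,50,8):
  gz=39; print(th,[(gz,rows(th,-23,gz,e,.222).tolist()) for gz in (39,45,55)])
print(g[90:220:2,320].tolist())
w=cv2.imread('pics/w4.png')[80:340,220:420];b=im[80:340,220:420,::-1];cv2.imwrite('pics/w5.png',cv2.resize(np.hstack([w,b]),None,fx=2,fy=2))"
```

```text
panel x,y,z mm [-113.   -74.1   37.2] yawerr -0.0027 F panel -1.6 -0.8 2.2 tq [-0.04  0.19 -0.  ] t 9.48
0 [(39, [128.6, 150.6, 111.8, 311.3]), (45, [126.6, 147.8, 111.1, 303.6]), (55, [123.8, 143.8, 110.0, 291.9])]
8 [(39, [114.6, 142.5, 117.5, 316.0]), (45, [116.2, 142.5, 118.5, 309.6]), (55, [118.5, 142.5, 120.0, 299.9])]
16 [(39, [107.3, 138.6, 125.5, 320.4]), (45, [111.5, 140.9, 127.9, 315.4]), (55, [117.7, 144.4, 131.5, 307.8])]
24 [(39, [105.4, 138.4, 135.3, 324.3]), (45, [111.5, 142.5, 138.7, 320.8]), (55, [120.4, 148.6, 144.0, 315.6])]
32 [(39, [107.6, 141.1, 146.3, 327.7]), (45, [115.0, 146.6, 150.7, 325.9]), (55, [126.0, 154.9, 157.3, 323.2])]
40 [(39, [113.0, 146.2, 158.4, 330.4]), (45, [121.2, 152.8, 163.5, 330.4]), (55, [133.7, 162.7, 171.3, 330.5])]
48 [(39, [120.8, 153.2, 171.2, 332.4]), (45, [129.6, 160.6, 176.9, 334.3]), (55, [143.1, 171.9, 185.8, 337.3])]
[180, 179, 181, 180, 180, 182, 183, 183, 181, 183, 181, 181, 177, 176, 177, 155, 170, 189, 222, 182, 162, 108, 107, 114, 197, 194, 195, 194, 196, 194, 197, 197, 198, 200, 203, 205, 171, 83, 88, 84, 143, 175, 177, 176, 177, 176, 178, 172, 175, 177, 176, 176, 174, 175, 176, 176, 176, 178, 174, 175, 178, 175, 177, 178, 150]
```

View pics/w5.png

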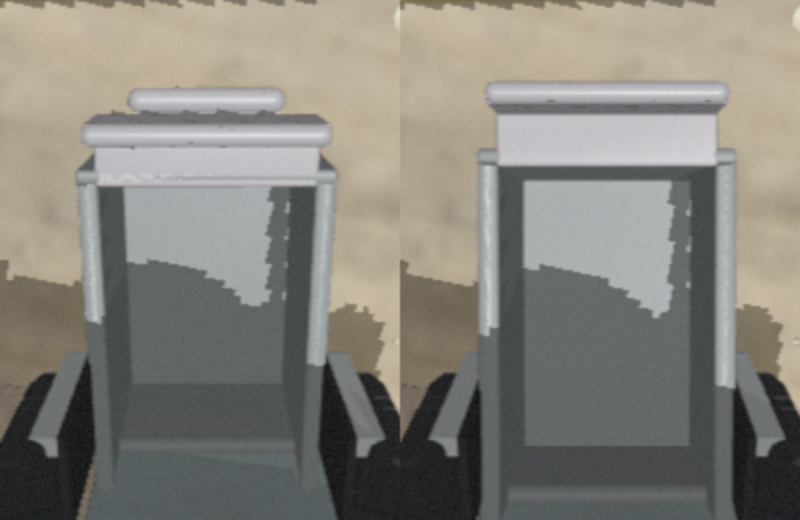

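```bash
cat >> h.py <<'E'
def fit(obs,e,phi,P=((48.5,67.5),(40,53),(50,23),(-40,32)),x0=(5,-23,45)):
    from scipy.optimize import least_squares
    i=[k for k,o in enumerate(obs) if o is not None]
    r=least_squares(lambda p:[rows(p[0],p[1],p[2],e,phi,P)[k]-obs[k] for k in i],x0,x_scale=(5,5,5),diff_step=.02)
    return r.x.round(1),r.fun.round(1)
E
python3 -c "
from h import *
s=ctrl.get_state();e=s['eef_pos']
for x0 in((5,-23,45),(-5,-23,45),(25,-23,45)):
  print(fit([147,168,129,300],e,.222,x0=x0),fit([126,156,None,326],e,.222,x0=x0))"
```

```text
(array([ -0.7, -14.1,  60.4]), array([ 2.5, -3.7,  1.6, -0.5])) (array([  7.3, -19.6,  35.5]), array([ 1.6, -2.1,  0.5]))
(array([ -0.1, -14.3,  59.8]), array([ 1.8, -3.9,  2.1,  0.7])) (array([  0.3, -24.2,  26.9]), array([ 2.5, -3.2,  0.4]))
(array([  0.1, -14.1,  60.4]), array([ 1.8, -3.9,  2.4,  0.4])) (array([ 26.7, -20. ,  51.5]), array([ 0.2, -0.3,  0. ]))
```

```bash
python3 -c "
from h import *
s=ctrl.get_state();e=s['eef_pos']
for gx in(-12,-15,-18):
  for th in (0,4,8,12,16,20,24):
    gz=(56.2-(40-gx)*np.sin(np.radians(th)))/np.cos(np.radians(th))
    print(gx,th,round(gz,1),rows(th,gx,gz,e,.222,((48.5,67.5),(40,53),(50,23),(-40,32)))-[126,156,0,326])"
```

```text
-12 0 56.2 [ 30.9  15.5 136.8 -17.6]
-12 4 52.7 [ 28.   15.7 141.3  -8.8]
-12 8 49.4 [ 24.5  15.2 145.4  -0.7]
-12 12 46.4 [ 20.6  14.3 149.    6.6]
-12 16 43.6 [ 16.6  12.9 152.4  13.2]
-12 20 40.9 [ 12.5  11.3 155.6  18.9]
-12 24 38.4 [  8.5   9.5 158.6  23.9]
-15 0 56.2 [ 22.3   8.1 130.4 -22.3]
-15 4 52.5 [ 19.3   8.2 135.  -13.7]
-15 8 49.0 [ 15.8   7.8 139.1  -5.7]
-15 12 45.8 [ 11.9   6.7 142.7   1.5]
-15 16 42.7 [  7.7   5.3 146.1   7.8]
-15 20 39.8 [  3.5   3.5 149.2  13.3]
-15 24 37.0 [ -0.6   1.6 152.2  17.9]
-18 0 56.2 [ 13.5   0.5 123.9 -27.1]
-18 4 52.3 [ 10.5   0.7 128.5 -18.6]
-18 8 48.6 [  7.    0.2 132.7 -10.7]
-18 12 45.1 [  3.   -0.9 136.4  -3.7]
-18 16 41.8 [ -1.3  -2.5 139.7   2.4]
-18 20 38.7 [ -5.6  -4.4 142.8   7.7]
-18 24 35.7 [ -9.9  -6.5 145.6  12. ]
```

arm_command(steps=[60.9,0,0,0.3,0,60.9,0,0,0.35,0,50,0,0,0,0,50,0,0,-0.1,0,50,0.25,0,0,0,50,0.25,0,0,0,50,0,0,0,0,70,0,0,0.1,0])

```text
time: 10.2
eef_pos: [0.4105, 0.0911, 0.0197]
tcp_rot: [0.994, 0.111, 0.001, 0.0]
contact_force: [0.4, -0.1, 0.9]
opening: 0.695
finger_force: 0.0
```

arm_command(steps=[70,0,0,0,0,70,-0.3,0,0.1,0,70,-0.25,0,0.1,0,60.82,0,0,0,0,60.82,0,0,0,0,60.82,0,0,0,0,60.82,0,0,0,0])

```text
time: 10.78
eef_pos: [0.3959, 0.088, 0.0143]
tcp_rot: [0.994, 0.111, -0.0, -0.0]
contact_force: [-0.2, -0.6, -1.2]
opening: 0.61
finger_force: 2.2
```

```bash
python3 -c "
from h import *
pp()
im,g,o=tilt('w6.png')
print(g[90:220:2,320].tolist());print(g[260:390:2,320].tolist());s=ctrl.get_state()
for gx in(-20,-25,-30,-35):print(gx,rows(0,gx,35,s['eef_pos'],.222))"
```

```text
panel x,y,z mm [-115.5  -73.9   14.3] yawerr -0.0028 F panel -0.3 -0.5 -1.2 tq [-0.01  0.09  0.05] t 10.78
[177, 179, 180, 181, 181, 180, 181, 181, 179, 178, 178, 175, 150, 170, 184, 202, 210, 178, 150, 107, 108, 165, 180, 198, 209, 180, 168, 144, 197, 198, 196, 196, 193, 191, 192, 191, 188, 176, 162, 190, 168, 170, 169, 169, 168, 170, 170, 170, 169, 167, 170, 167, 168, 167, 169, 170, 168, 167, 167, 166, 164, 167, 166, 165, 165]
[101, 99, 96, 100, 102, 96, 96, 97, 97, 98, 100, 100, 96, 81, 80, 83, 81, 82, 81, 79, 85, 80, 80, 81, 81, 79, 80, 79, 81, 83, 93, 101, 104, 91, 89, 91, 92, 85, 89, 87, 89, 89, 90, 88, 87, 87, 87, 90, 88, 88, 89, 86, 89, 88, 91, 89, 86, 87, 79, 32, 41, 31, 18, 33, 34]
-20 [142.6 163.  120.9 322.2]
-25 [124.2 147.7 108.1 313.2]
-30 [105.1 131.8  94.9 304.1]
-35 [ 85.3 115.5  81.4 294.7]
```

arm_command(steps=[70,0,0,0,0,70,-0.2,0,0,0,70,-0.25,0,0,0,60.82,0,0,0,0,60.82,0,0,0,0,60.82,0,0,0,0,60.82,0,0,0,0])

```text
time: 11.42
eef_pos: [0.3848, 0.0855, 0.0142]
tcp_rot: [0.994, 0.111, -0.0, -0.0]
contact_force: [-0.1, 0.1, -0.3]
opening: 0.608
finger_force: 2.1
```

```bash
python3 -c "
from h import *
pp()
im,g,o=tilt('w7.png')
print(g[80:180:2,320].tolist());print(g[280:340:2,320].tolist());s=ctrl.get_state()
for gx in(-20,-25,-30,-35):print(gx,rows(0,gx,33,s['eef_pos'],.222))"
```

```text
panel x,y,z mm [-126.8  -73.8   14.2] yawerr -0.0028 F panel -0.1 0.1 -0.3 tq [0.02 0.12 0.01] t 11.42
[181, 177, 169, 154, 169, 182, 204, 217, 181, 169, 147, 112, 122, 146, 206, 203, 201, 201, 199, 200, 198, 197, 196, 198, 208, 202, 196, 155, 174, 174, 174, 175, 172, 172, 173, 171, 173, 171, 171, 171, 171, 170, 172, 173, 173, 171, 170, 172, 171, 171]
[85, 81, 82, 82, 84, 84, 83, 74, 95, 97, 104, 96, 94, 102, 103, 88, 88, 87, 89, 89, 90, 92, 91, 91, 89, 88, 87, 90, 90, 90]
-20 [143.7 164.3 121.2 325. ]
-25 [124.8 148.6 108.2 316. ]
-30 [105.3 132.5  94.9 306.8]
-35 [ 85.  115.8  81.2 297.3]
```

arm_command(steps=[60.82,0.06,0,-0.23,0,60.82,0.08,0,-0.23,0,60.82,0.1,0,-0.23,0,60.82,0.12,0,-0.22,0,60.82,0.14,0,-0.2,0,60.82,0.16,0,-0.17,0,60.82,0.18,0,-0.14,0,60.82,0,0,0,0])

```text
time: 12.13
eef_pos: [0.4072, 0.0902, 0.0511]
tcp_rot: [0.994, 0.111, 0.001, 0.0]
contact_force: [-0.7, 0.3, 1.1]
opening: 0.613
finger_force: 2.1
```

```bash
python3 -c "
from h import *
pp()
im,g,o=tilt('w8.png')
print(g[60:260:3,320].tolist());print(g[280:390:2,320].tolist());s=ctrl.get_state();e=s['eef_pos'];H=e[2]*1e3+19
for th in range(0,61,10):
   gz=(H-72*np.sin(np.radians(th)))/np.cos(np.radians(th)); print(th,round(gz,1),rows(th,-32,gz,e,.222,((48.5,67.5),(40,53),(48.5,54),(38,2),(-38,2),(-40,32))),rows(th,-32,33,e,.222,((48.5,67.5),(40,53),(48.5,54),(38,2),(-38,2),(-40,32))))"
```

```text
panel x,y,z mm [-103.9  -74.2   51.1] yawerr -0.0027 F panel -0.6 0.4 1.1 tq [0.01 0.07 0.02] t 12.13
[137, 141, 140, 137, 138, 137, 139, 186, 219, 179, 111, 139, 142, 142, 142, 190, 187, 186, 186, 184, 205, 190, 140, 114, 117, 114, 114, 113, 115, 115, 116, 115, 116, 112, 113, 161, 161, 163, 162, 164, 161, 163, 162, 164, 163, 165, 164, 164, 163, 161, 165, 165, 165, 115, 110, 107, 110, 107, 107, 112, 109, 111, 111, 107, 106, 110, 107]
[107, 113, 111, 109, 109, 109, 113, 94, 93, 100, 113, 108, 100, 110, 95, 92, 98, 96, 97, 95, 98, 94, 99, 95, 94, 94, 97, 95, 96, 93, 93, 95, 94, 98, 95, 98, 93, 94, 92, 96, 94, 92, 93, 94, 92, 93, 99, 96, 77, 35, 42, 28, 39, 37, 44]
0 69.6 [ 96.2 117.5  96.1 115.1 237.4 263. ] [ 96.9 125.3  96.6 119.9 265.8 303. ]
10 58.0 [ 95.  122.1 100.9 134.4 260.9 283.1] [ 79.8 115.   88.8 131.4 275.9 305. ]
20 47.9 [ 91.1 123.2 102.8 150.3 280.6 297.7] [ 74.9 112.6  89.7 145.1 286.4 306.5]
30 38.8 [ 86.8 122.4 103.5 163.6 296.2 306.1] [ 78.5 116.3  96.7 160.4 297.1 307.6]
40 30.4 [ 83.6 121.  104.3 174.9 307.5 307.7] [ 87.8 124.3 107.8 176.8 307.9 308.1]
50 22.5 [ 82.5 119.9 105.8 184.6 313.7 301.5] [101.  135.4 121.7 194.1 318.5 308. ]
60 14.5 [ 83.5 119.4 108.2 192.7 313.7 286.9] [116.6 148.7 137.5 212.1 328.9 307.3]
```

arm_command(steps=[60.84,0.1,0,-0.1,0,60.84,0.1,0,-0.1,0,60.84,0,0,-0.1,0,60.84,0,0,-0.1,0,60.84,0,0,0,0,60.84,0,0,0,0])

```text
time: 12.68
eef_pos: [0.4105, 0.0913, 0.0602]
tcp_rot: [0.994, 0.111, 0.0, -0.0]
contact_force: [-0.7, -0.2, 1.1]
opening: 0.606
finger_force: 1.9
```

```bash
cat >> h.py <<'E'
Q=((48.5,67.5),(40,53),(38,2),(-38,2),(-40,32))
def look(gx=-32,gzs=(33,37),ths=range(20,61,5)):
    pp(); s=ctrl.get_state(); e=s["eef_pos"]; q=s["tcp_rot"]; phi=2*np.arctan2(q[1],q[0]); g=cv2.cvtColor(ctrl.read_camera("wrist"),cv2.COLOR_RGB2GRAY)
    v=np.median(g[:,316:325],axis=1); d=np.diff(cv2.GaussianBlur(v[:,None],(1,5),0).ravel()); print("edges",[(i,int(v[i-4]),int(v[min(i+5,399)])) for i in range(50,385) if abs(d[i])>5 and abs(d[i])==abs(d[i-3:i+4]).max()])
    H=e[2]*1e3+19
    for th in ths:
        t=np.radians(th); print(th,*[(gz,rows(th,gx,gz,e,phi,Q).round().tolist(),"edge z",round(H-(40-gx)*np.sin(t)-gz*np.cos(t),1)) for gz in gzs])
E
python3 -c "
from h import *
look()"
```

```text
panel x,y,z mm [-100.5  -73.9   60.2] yawerr -0.0029 F panel -0.7 -0.1 1.1 tq [ 0.04  0.07 -0.01] t 12.68
edges [(54, 90, 148), (94, 150, 183), (98, 185, 160), (116, 161, 180), (133, 182, 131), (134, 182, 133), (182, 131, 155), (214, 153, 105), (292, 106, 104), (303, 112, 151), (309, 169, 97), (376, 97, 36)]
20 (33, [75.0, 113.0, 145.0, 286.0, 307.0], 'edge z', np.float64(23.5)) (37, [80.0, 116.0, 146.0, 285.0, 304.0], 'edge z', np.float64(19.8))
25 (33, [76.0, 114.0, 152.0, 292.0, 307.0], 'edge z', np.float64(18.8)) (37, [81.0, 118.0, 154.0, 291.0, 305.0], 'edge z', np.float64(15.2))
30 (33, [78.0, 116.0, 160.0, 297.0, 308.0], 'edge z', np.float64(14.6)) (37, [84.0, 121.0, 163.0, 296.0, 307.0], 'edge z', np.float64(11.1))
35 (33, [83.0, 120.0, 168.0, 302.0, 308.0], 'edge z', np.float64(10.8)) (37, [89.0, 124.0, 171.0, 302.0, 308.0], 'edge z', np.float64(7.6))
40 (33, [88.0, 124.0, 177.0, 308.0, 308.0], 'edge z', np.float64(7.6)) (37, [94.0, 129.0, 180.0, 308.0, 309.0], 'edge z', np.float64(4.6))
45 (33, [94.0, 130.0, 185.0, 313.0, 308.0], 'edge z', np.float64(4.9)) (37, [100.0, 135.0, 188.0, 314.0, 310.0], 'edge z', np.float64(2.1))
50 (33, [101.0, 135.0, 194.0, 318.0, 308.0], 'edge z', np.float64(2.8)) (37, [107.0, 141.0, 198.0, 320.0, 310.0], 'edge z', np.float64(0.2))
55 (33, [108.0, 142.0, 203.0, 324.0, 308.0], 'edge z', np.float64(1.3)) (37, [115.0, 147.0, 207.0, 326.0, 311.0], 'edge z', np.float64(-1.0))
60 (33, [117.0, 149.0, 212.0, 329.0, 307.0], 'edge z', np.float64(0.3)) (37, [123.0, 154.0, 216.0, 332.0, 311.0], 'edge z', np.float64(-1.7))
```

arm_command(steps=[60.86,0,0,-0.1,0,60.86,0,0,0,0,60.5,0,0,0,0,55,0,0,0,0,55,0,0,-0.4,0,55,-0.3,0,-1,0,55,0,0,-1,0,55,0,0,0,0], squeeze=25)

```text
time: 13.4
eef_pos: [0.4062, 0.0895, 0.1272]
tcp_rot: [0.994, 0.111, 0.005, 0.001]
contact_force: [0.6, 0.2, -0.4]
opening: 0.6
finger_force: 27.3
```

```bash
python3 -c "
from h import *
look(ths=range(35,61,5))"
```

```text
panel x,y,z mm [-105.1  -74.7  127.2] yawerr -0.0027 F panel 0.7 0.0 -0.4 tq [ 0.01 -0.04 -0.03] t 13.4
edges [(59, 93, 156), (90, 157, 197), (94, 170, 218), (101, 187, 170), (119, 171, 185), (136, 186, 140), (186, 141, 158), (214, 160, 109), (294, 109, 111), (302, 113, 156), (310, 158, 100), (376, 101, 38)]
35 (33, [80.0, 118.0, 168.0, 304.0, 309.0], 'edge z', np.float64(77.9)) (37, [86.0, 123.0, 171.0, 304.0, 309.0], 'edge z', np.float64(74.6))
40 (33, [86.0, 123.0, 176.0, 309.0, 309.0], 'edge z', np.float64(74.7)) (37, [92.0, 128.0, 179.0, 310.0, 310.0], 'edge z', np.float64(71.6))
45 (33, [92.0, 128.0, 185.0, 314.0, 309.0], 'edge z', np.float64(72.0)) (37, [98.0, 133.0, 188.0, 316.0, 310.0], 'edge z', np.float64(69.1))
50 (33, [99.0, 134.0, 194.0, 320.0, 309.0], 'edge z', np.float64(69.9)) (37, [106.0, 140.0, 198.0, 322.0, 311.0], 'edge z', np.float64(67.3))
55 (33, [107.0, 141.0, 203.0, 325.0, 309.0], 'edge z', np.float64(68.3)) (37, [114.0, 146.0, 207.0, 327.0, 312.0], 'edge z', np.float64(66.0))
60 (33, [115.0, 148.0, 212.0, 330.0, 308.0], 'edge z', np.float64(67.4)) (37, [122.0, 154.0, 216.0, 333.0, 312.0], 'edge z', np.float64(65.4))
```

```bash
cat > q.py <<'E'
import io,contextlib
with contextlib.redirect_stdout(io.StringIO()):
    exec(open("sim.py").read().split("# from hooked")[0])
for d in (41,44,47):
    f,tip=free(np.radians(d)); L,n=label(f); o=f&(L==L[0,0]); print(d)
    for x in range(-8,16,2):
        i=np.argmin(abs(X+tip[0]-x)); zz=Z[o[i]]+tip[1]; zz=zz[(zz>135)&(zz<178)]; print(x,(zz.min(),zz.max()) if len(zz) else None)
E
python3 q.py
```

```text
41
-8 (np.float64(135.11461459855195), np.float64(177.61461459855195))
-6 (np.float64(135.11461459855195), np.float64(177.61461459855195))
-4 (np.float64(135.11461459855195), np.float64(177.61461459855195))
-2 (np.float64(150.11461459855195), np.float64(163.61461459855195))
0 (np.float64(153.11461459855195), np.float64(161.61461459855195))
2 (np.float64(155.61461459855195), np.float64(161.61461459855195))
4 (np.float64(157.61461459855195), np.float64(161.61461459855195))
6 (np.float64(160.11461459855195), np.float64(162.61461459855195))
8 (np.float64(162.11461459855195), np.float64(164.11461459855195))
10 (np.float64(163.11461459855195), np.float64(166.61461459855195))
12 (np.float64(163.11461459855195), np.float64(168.61461459855195))
14 (np.float64(163.11461459855195), np.float64(166.61461459855195))
44
-8 (np.float64(135.4258259549203), np.float64(177.9258259549203))
-6 (np.float64(135.4258259549203), np.float64(177.9258259549203))
-4 (np.float64(135.4258259549203), np.float64(177.9258259549203))
-2 (np.float64(135.4258259549203), np.float64(177.9258259549203))
0 (np.float64(152.9
[... 593 characters left out ...]
002380555639), np.float64(177.7002380555639))
-4 (np.float64(135.2002380555639), np.float64(177.7002380555639))
-2 (np.float64(135.2002380555639), np.float64(177.7002380555639))
0 (np.float64(152.7002380555639), np.float64(161.7002380555639))
2 (np.float64(154.7002380555639), np.float64(161.7002380555639))
4 (np.float64(156.2002380555639), np.float64(161.7002380555639))
6 (np.float64(158.2002380555639), np.float64(162.2002380555639))
8 (np.float64(160.2002380555639), np.float64(164.2002380555639))
10 (np.float64(162.2002380555639), np.float64(165.7002380555639))
12 (np.float64(162.2002380555639), np.float64(167.7002380555639))
14 (np.float64(162.2002380555639), np.float64(165.7002380555639))
```

arm_command(steps=[55,0,-0.8,-0.8,0,55,0,-0.8,-0.77,0.03,55,0.3,0,0,0,55,0.3,0,0,0,55,0,0,0,0,55,0,0,0,0])

```text
time: 13.95
eef_pos: [0.4083, 0.1313, 0.1597]
tcp_rot: [0.994, 0.109, -0.002, 0.0]
contact_force: [-0.1, -0.4, -1.0]
opening: 0.605
finger_force: 27.6
```

```bash
python3 -c "
from h import *
look(ths=range(40,51,5))
s=ctrl.get_state();x=np.cos(PYAW);w=np.sin(PYAW)
W=lambda a,b,z:[PX+(x*a-w*b)/1e3,PY+(w*a+x*b)/1e3,(z+DZ*1e3)/1e3]
for b in(-90,-70,-60,-30):print(b,proj('wrist',[W(0,b,200),W(0,b,164),W(0,b,150),W(0,b,133)]).round().tolist())
g=cv2.cvtColor(ctrl.read_camera('wrist'),cv2.COLOR_RGB2GRAY);c=int(proj('wrist',[W(0,-85,164)])[0][0]);print(c,g[20:200:3,c].tolist())
im=ctrl.read_camera('wrist')[:,:,::-1];cv2.imwrite('pics/w9.png',im[20:340,200:520])"
```

```text
panel x,y,z mm [-93.7 -34.4 159.7] yawerr -0.0062 F panel -0.2 -0.4 -1.0 tq [-0.02  0.05  0.04] t 13.95
edges [(51, 187, 102), (61, 103, 105), (70, 105, 99), (77, 101, 161), (96, 150, 217), (101, 197, 182), (136, 192, 150), (186, 151, 167), (210, 167, 117), (294, 116, 118), (302, 122, 166), (310, 168, 109), (376, 108, 41)]
40 (33, [87.0, 124.0, 176.0, 307.0, 308.0], 'edge z', np.float64(107.2)) (37, [94.0, 129.0, 179.0, 308.0, 308.0], 'edge z', np.float64(104.1))
45 (33, [93.0, 129.0, 185.0, 313.0, 308.0], 'edge z', np.float64(104.5)) (37, [100.0, 134.0, 188.0, 314.0, 309.0], 'edge z', np.float64(101.6))
50 (33, [100.0, 135.0, 193.0, 318.0, 308.0], 'edge z', np.float64(102.3)) (37, [107.0, 140.0, 197.0, 320.0, 310.0], 'edge z', np.float64(99.8))
-90 [[500.0, 50.0], [455.0, 61.0], [443.0, 63.0], [431.0, 66.0]]
-70 [[435.0, 50.0], [406.0, 61.0], [399.0, 64.0], [391.0, 67.0]]
-60 [[402.0, 50.0], [382.0, 61.0], [377.0, 64.0], [371.0, 67.0]]
-30 [[304.0, 51.0], [309.0, 62.0], [310.0, 64.0], [311.0, 67.0]]
442 [198, 199, 194, 164, 150, 201, 206, 200, 198, 174, 103, 100, 101, 112, 165, 116, 95, 93, 93, 94, 98, 99, 103, 157, 174, 173, 169, 170, 166, 167, 180, 206, 204, 206, 207, 210, 206, 205, 210, 209, 208, 205, 203, 205, 205, 203, 202, 202, 197, 191, 186, 187, 194, 199, 200, 198, 200, 204, 206, 207]
```

arm_command(steps=[55,0.1,0,-0.3,0,55,0.25,0,0,0,55,0,0,0,0,55,0.12,0,0,0,55,0.12,0,0,0,55,0,0,0,0])

```text
time: 14.6
eef_pos: [0.4229, 0.1349, 0.1691]
tcp_rot: [0.994, 0.109, -0.001, 0.0]
contact_force: [-3.6, -0.8, 1.3]
opening: 0.604
finger_force: 27.9
```

```bash
python3 -c "
from h import *
pp()"
```

```text
panel x,y,z mm [-78.7 -34.1 169.1] yawerr -0.0055 F panel -3.6 -0.0 1.3 tq [-0.2   0.53  0.02] t 14.6
```

arm_command(steps=[55,0,0,0.08,0,55,0.04,0,0.08,0,55,0.06,0,0,0,55,0,0,0,0])

```text
time: 14.93
eef_pos: [0.422, 0.1347, 0.165]
tcp_rot: [0.994, 0.11, -0.006, 0.001]
contact_force: [-15.3, -3.8, 9.9]
opening: 0.608
finger_force: 29.7
```

```bash
python3 -c "
from h import *
pp()"
```

```text
panel x,y,z mm [-79.6 -34.1 165. ] yawerr -0.0048 F panel -15.7 -0.3 9.9 tq [-0.78  2.18 -0.07] t 14.93
```

arm_command(steps=[55,-0.15,0,-0.15,0,55,0,0,-0.15,0,55,0,0,0,0,55,0.08,0,0,0,55,0,0,0,0])

```text
time: 15.35
eef_pos: [0.4247, 0.1353, 0.1727]
tcp_rot: [0.994, 0.109, 0.001, -0.0]
contact_force: [-0.2, -0.4, -2.3]
opening: 0.605
finger_force: 28.3
```

```bash
python3 -c "
from h import *
pp()"
```

```text
panel x,y,z mm [-76.9 -34.1 172.7] yawerr -0.0059 F panel -0.3 -0.3 -2.3 tq [-0.03  0.06  0.03] t 15.35
```

arm_command(steps=[55,0.08,0,-0.05,0,55,0.08,0,-0.06,0,55,0,0,0,0])

```text
time: 15.6
eef_pos: [0.4285, 0.1362, 0.1755]
tcp_rot: [0.994, 0.109, 0.0, -0.0]
contact_force: [0.9, 0.3, -1.6]
opening: 0.606
finger_force: 28.2
```

```bash
python3 -c "
from h import *
pp()"
```

```text
panel x,y,z mm [-72.9 -34.1 175.5] yawerr -0.0058 F panel 1.0 0.1 -1.6 tq [ 0.07 -0.09 -0.02] t 15.6
```

arm_command(steps=[55,0.08,0,-0.06,0,55,0.08,0,-0.06,0,55,0,0,0,0])

```text
time: 15.85
eef_pos: [0.4325, 0.137, 0.1789]
tcp_rot: [0.994, 0.109, 0.001, 0.0]
contact_force: [0.2, -0.3, -1.2]
opening: 0.608
finger_force: 28.3
```

```bash
python3 -c "
from h import *
pp()"
```

```text
panel x,y,z mm [-68.8 -34.2 178.9] yawerr -0.0058 F panel 0.1 -0.3 -1.2 tq [-0.03  0.04  0.05] t 15.85
```

arm_command(steps=[60.8,0.1,0,0,0,60.8,0,0,0.12,0,60.8,0,0,0.15,0,60.8,-0.05,0,0.15,0,60.8,-0.05,0,0.15,0,60.8,0,0,0,0])

```text
time: 16.35
eef_pos: [0.431, 0.1369, 0.1629]
tcp_rot: [0.994, 0.109, -0.001, -0.0]
contact_force: [0.2, 1.0, -2.6]
opening: 0.61
finger_force: 3.4
```

```bash
python3 -c "
from h import *
look(ths=range(25,51,5),gzs=(35,))"
```

```text
panel x,y,z mm [-70.3 -34.  162.9] yawerr -0.0058 F panel 0.4 0.9 -2.6 tq [-0.01  0.05  0.08] t 16.35
edges [(57, 211, 181), (114, 170, 181), (127, 175, 117), (166, 115, 159), (212, 160, 105), (291, 107, 105), (376, 94, 35)]
25 (35, [79.0, 116.0, 154.0, 291.0, 306.0], 'edge z', np.float64(119.7))
30 (35, [82.0, 119.0, 162.0, 297.0, 307.0], 'edge z', np.float64(115.5))
35 (35, [86.0, 123.0, 170.0, 302.0, 308.0], 'edge z', np.float64(111.9))
40 (35, [92.0, 127.0, 178.0, 308.0, 308.0], 'edge z', np.float64(108.8))
45 (35, [98.0, 132.0, 187.0, 314.0, 309.0], 'edge z', np.float64(106.2))
50 (35, [105.0, 138.0, 196.0, 319.0, 309.0], 'edge z', np.float64(104.2))
```

arm_command(steps=[60.8,-0.04,0,0.16,0,60.8,-0.03,0,0.16,0,60.8,-0.03,0,0.16,0,60.8,-0.03,0,0.16,0,60.8,-0.02,0,0.16,0,60.8,0,0,0.16,0,60.8,0,0,0,0])

```text
time: 16.98
eef_pos: [0.4271, 0.136, 0.1389]
tcp_rot: [0.994, 0.109, -0.002, 0.0]
contact_force: [-2.5, -0.4, -0.3]
opening: 0.61
finger_force: 3.7
```

```bash
python3 -c "
from h import *
look(ths=range(0,36,5),gzs=(35,))"
```

```text
panel x,y,z mm [-74.3 -34.  138.9] yawerr -0.0057 F panel -2.6 0.1 -0.3 tq [-0.17  0.41  0.02] t 16.98
edges [(103, 169, 182), (120, 177, 102), (124, 149, 91), (143, 92, 181), (218, 182, 112), (277, 110, 81), (292, 81, 113), (376, 97, 35)]
0 (35, [98.0, 126.0, 120.0, 264.0, 300.0], 'edge z', np.float64(122.9))
5 (35, [89.0, 120.0, 125.0, 269.0, 302.0], 'edge z', np.float64(116.7))
10 (35, [82.0, 116.0, 132.0, 274.0, 303.0], 'edge z', np.float64(110.9))
15 (35, [79.0, 115.0, 139.0, 280.0, 304.0], 'edge z', np.float64(105.4))
20 (35, [78.0, 115.0, 146.0, 285.0, 305.0], 'edge z', np.float64(100.4))
25 (35, [79.0, 116.0, 154.0, 291.0, 306.0], 'edge z', np.float64(95.7))
30 (35, [82.0, 119.0, 161.0, 297.0, 307.0], 'edge z', np.float64(91.6))
35 (35, [86.0, 122.0, 170.0, 302.0, 308.0], 'edge z', np.float64(87.9))
```

arm_command(steps=[60.8,0,0,0.15,0,60.8,0,0,0.15,0,60.8,0,0,0.1,0,60.8,0,0,0,0])

```text
time: 17.37
eef_pos: [0.4284, 0.1361, 0.13]
tcp_rot: [0.994, 0.109, 0.0, 0.0]
contact_force: [-2.2, -1.4, 1.8]
opening: 0.608
finger_force: 4.5
```

```bash
python3 -c "
from h import *
look(ths=range(0,26,5),gzs=(35,))"
```

```text
panel x,y,z mm [-73.  -34.2 130. ] yawerr -0.0056 F panel -2.5 -0.9 1.8 tq [-0.14  0.37  0.06] t 17.37
edges [(109, 165, 183), (136, 163, 87), (143, 85, 190), (220, 186, 111), (278, 111, 83), (299, 83, 115), (300, 86, 109), (376, 99, 34)]
0 (35, [97.0, 125.0, 120.0, 264.0, 300.0], 'edge z', np.float64(114.0))
5 (35, [88.0, 119.0, 125.0, 269.0, 302.0], 'edge z', np.float64(107.8))
10 (35, [82.0, 116.0, 132.0, 274.0, 303.0], 'edge z', np.float64(102.0))
15 (35, [78.0, 114.0, 138.0, 280.0, 304.0], 'edge z', np.float64(96.5))
20 (35, [78.0, 114.0, 146.0, 286.0, 305.0], 'edge z', np.float64(91.4))
25 (35, [79.0, 116.0, 154.0, 291.0, 306.0], 'edge z', np.float64(86.8))
```

arm_command(steps=[61.2,0,0,0,0,61.6,0,0,0,0,75,0,0,0,0,75,0,0,0,0,75,0,0,-0.6,0,75,0,0,-1,0,75,0,0,-1,0,75,0,0,0,0])

```text
time: 18.08
eef_pos: [0.4315, 0.1366, 0.2007]
tcp_rot: [0.994, 0.109, 0.005, 0.0]
contact_force: [1.8, 0.5, 0.4]
opening: 0.75
finger_force: 0.0
```

```bash
cat >> h.py <<'E'
def bproj(th,ox,oz,b=-34.):
    """rows in the wrist picture of the bin at tilt th with origin (ox,oz) mm in the panel frame"""
    t=np.radians(th); L=[]
    for X,Z in Q:
        a=ox+X*np.cos(t)+Z*np.sin(t); z=oz-X*np.sin(t)+Z*np.cos(t)
        L.append([PX+(np.cos(PYAW)*a-np.sin(PYAW)*b)/1e3,PY+(np.sin(PYAW)*a+np.cos(PYAW)*b)/1e3,z/1e3])
    return proj("wrist",L)[:,1].round(1)
E
python3 -c "
from h import *
look(ths=[])
for th,ox,oz in((0,-40.5,100.3),(5,-45,105),(10,-49,111),(15,-53,117)):
  for dz in(-5,-8):print(th,dz,bproj(th,ox,oz+dz))
cv2.imwrite('pics/w10.png',cv2.resize(ctrl.read_camera('wrist')[:,:,::-1],None,fx=1.25,fy=1.25))"
```

```text
panel x,y,z mm [-69.9 -34.4 200.7] yawerr -0.0057 F panel 1.9 0.1 0.4 tq [ 0.02 -0.   -0.03] t 18.08
edges [(68, 214, 190), (107, 192, 182), (119, 182, 140), (128, 140, 84), (136, 87, 188), (202, 189, 109), (234, 110, 83), (242, 81, 103), (367, 94, 136), (376, 136, 36)]
0 -5 [ 99.3 114.7 113.9 212.5 229.3]
0 -8 [ 99.3 114.4 113.7 211.2 227.7]
5 -5 [ 96.9 114.8 120.3 221.  235.9]
5 -8 [ 96.9 114.5 120.  219.6 234.2]
10 -5 [ 94.3 114.7 126.7 229.6 242.6]
10 -8 [ 94.3 114.5 126.3 228.1 240.7]
15 -5 [ 92.6 115.3 133.5 238.4 249.2]
15 -8 [ 92.6 115.1 133.  236.8 247.1]
```

View pics/w10.png

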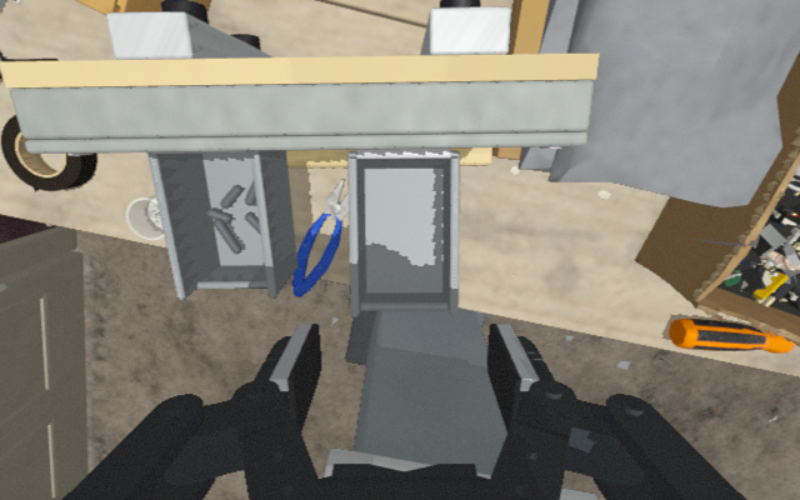

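arm_command(steps=[0,-0.3,0,0,0.06,0,-0.3,0,0,0,0,0,0,0,0,0,0,0,0,0,0,0,0,0.7,0,0,0,0,0.7,0,0,0,0,0,0], squeeze=40)

```text
time: 18.77
eef_pos: [0.411, 0.1327, 0.1564]
tcp_rot: [0.994, 0.106, -0.004, -0.0]
contact_force: [-1.0, -0.1, -0.7]
opening: -0.001
finger_force: 0.0
```

```bash
python3 -c "
from h import *
pp();print(ctrl.get_state()['opening'])"
```

```text
panel x,y,z mm [-90.8 -33.6 156.4] yawerr -0.0119 F panel -1.0 0.1 -0.7 tq [-0.    0.1  -0.01] t 18.77
-0.000647134735493298
```

arm_command(steps=[0,0.2,0,0,-0.1,0,0,0,0.15,0,0,0,0,0.15,0,0,0,0,0.12,0,0,0,0,0,0])

```text
time: 19.18
eef_pos: [0.4183, 0.134, 0.1493]
tcp_rot: [0.994, 0.111, -0.0, -0.0]
contact_force: [-0.0, -0.5, 0.0]
opening: -0.0
finger_force: 0.0
```

arm_command(steps=[0,0,0,0.1,0,0,0,0,0.1,0,0,0,0,0,0])

```text
time: 19.43
eef_pos: [0.4181, 0.134, 0.1441]
tcp_rot: [0.994, 0.111, -0.0, -0.0]
contact_force: [-0.5, -0.1, -0.8]
opening: -0.0
finger_force: 0.0
```

arm_command(steps=[0,0,0,0.1,0,0,0,0,0.1,0,0,0,0,0,0])

```text
time: 19.68
eef_pos: [0.4189, 0.1338, 0.14]
tcp_rot: [0.994, 0.111, 0.001, 0.0]
contact_force: [-0.8, -1.8, 3.0]
opening: 0.0
finger_force: 1.8
```

arm_command(steps=[0,0,0,0.08,0,0,0,0,0.08,0,0,0,0,0,0])

```text
time: 19.93
eef_pos: [0.4196, 0.1339, 0.1364]
tcp_rot: [0.994, 0.111, 0.002, 0.0]
contact_force: [-0.1, -2.2, 3.2]
opening: 0.001
finger_force: 2.1
```

arm_command(steps=[0,0,0,0.08,0,0,0,0,0.08,0,0,0,0,0,0])

```text
time: 20.18
eef_pos: [0.4203, 0.1341, 0.1327]
tcp_rot: [0.994, 0.111, 0.003, 0.0]
contact_force: [3.2, -0.1, 3.1]
opening: 0.001
finger_force: 2.0
```

arm_command(steps=[0,0,0,0.08,0,0,0,0,0.08,0,0,0,0,0,0])

```text
time: 20.43
eef_pos: [0.4204, 0.1342, 0.1288]
tcp_rot: [0.994, 0.111, 0.003, -0.0]
contact_force: [2.6, 0.5, 4.3]
opening: -0.0
finger_force: 2.4
```

arm_command(steps=[0,0,0,0.07,0,0,0,0,0.05,0,0,0,0,0,0])

```text
time: 20.68
eef_pos: [0.4173, 0.134, 0.1237]
tcp_rot: [0.994, 0.111, -0.002, -0.0]
contact_force: [-0.4, 0.2, -0.5]
opening: 0.0
finger_force: 0.0
```

```bash
python3 -c "
from h import *
look(ths=[])
for th,ox,oz in((0,-40.5,100.3),(3,-43,103),(6,-46,106),(10,-49,111)):print(th,bproj(th,ox,oz-6.5))"
```

```text
panel x,y,z mm [-84.4 -33.7 123.7] yawerr -0.0019 F panel -0.4 0.3 -0.5 tq [-0.    0.01  0.04] t 20.68
edges [(55, 168, 193), (78, 179, 103), (83, 127, 140), (91, 139, 142), (98, 120, 119), (109, 119, 198), (216, 186, 117), (229, 117, 98), (251, 100, 72), (340, 47, 105), (376, 108, 41)]
0 [ 52.5  84.6  91.3 232.6 261.7]
3 [ 48.9  83.9  96.6 239.9 268.1]
6 [ 47.6  85.1 103.1 248.4 275.9]
10 [ 42.5  84.1 110.1 259.2 285.9]
```

arm_command(steps=[0,0,0,0.06,0,0,0,0,0.04,0,0,0,0,0,0])

```text
time: 20.98
eef_pos: [0.4168, 0.134, 0.1226]
tcp_rot: [0.994, 0.111, -0.003, -0.0]
contact_force: [-6.0, -0.7, 9.9]
opening: -0.001
finger_force: 5.3
```

```bash
python3 -c "
from h import *
pp()"
```

```text
panel x,y,z mm [-84.8 -33.7 122.6] yawerr -0.0014 F panel -6.0 0.7 9.9 tq [-0.15  0.97 -0.  ] t 20.98
```

arm_command(steps=[0,0,0,-0.2,0,0,0,0,-0.6,0,0,0,0,-1,0,0,0,0,-1,0,0,0,0,-0.3,0,0,0,0,0,0,0,0,0,0,0])

```text
time: 21.57
eef_pos: [0.4178, 0.134, 0.1985]
tcp_rot: [0.994, 0.111, -0.001, -0.0]
contact_force: [0.3, 1.2, -0.2]
opening: -0.001
finger_force: 0.0
```

```bash
python3 -c "
from h import *
look(ths=[])
for th,ox,oz in((0,-40.5,100.3),(3,-43,103),(6,-46,106),(10,-49,111)):print(th,bproj(th,ox,oz-8))
# twin rows for comparison: same points at y=61
print('twin',bproj(0,-40,92.5,61.))
g=cv2.cvtColor(ctrl.read_camera('wrist'),cv2.COLOR_RGB2GRAY)
def W(a,b,z): return [PX+(np.cos(PYAW)*a-np.sin(PYAW)*b)/1e3,PY+(np.sin(PYAW)*a+np.cos(PYAW)*b)/1e3,z/1e3]
for b in(-34,61):
  c=int(proj('wrist',[W(-60,b,95)])[0][0]); v=np.median(g[:,c-2:c+3],axis=1); d=np.diff(cv2.GaussianBlur(v[:,None],(1,5),0).ravel()); print(b,c,[(i,int(v[i-4]),int(v[i+5])) for i in range(60,300) if abs(d[i])>5 and abs(d[i])==abs(d[i-3:i+4]).max()])
"
```

```text
panel x,y,z mm [-83.9 -33.9 198.5] yawerr -0.0018 F panel 0.5 1.1 -0.2 tq [-0.03  0.05  0.01] t 21.57
edges [(76, 186, 187), (86, 184, 130), (97, 130, 110), (105, 110, 189), (193, 175, 96), (205, 93, 104), (211, 113, 126), (223, 134, 111), (251, 112, 68), (263, 65, 55), (275, 47, 44), (340, 41, 99), (358, 98, 141), (376, 184, 36)]
0 [ 71.   88.9  92.7 194.2 209.5]
3 [ 69.   88.4  96.3 198.9 212.8]
6 [ 68.3  89.2 100.8 204.3 217. ]
10 [ 65.6  88.6 105.6 210.7 221.7]
twin [ 70.4  88.3  92.3 193.9 209.1]
-34 322 [(71, 196, 184), (75, 182, 186), (85, 183, 131), (96, 127, 112), (104, 112, 189), (192, 177, 102), (205, 99, 108), (210, 108, 126), (223, 133, 112), (252, 112, 35)]
61 198 [(76, 180, 191), (86, 192, 109), (100, 110, 136), (105, 127, 176), (127, 176, 118), (144, 118, 172), (149, 175, 121), (160, 123, 175), (194, 173, 100), (205, 100, 165), (211, 160, 122)]
```

```bash
python3 -c "
from h import *
print(ctrl.sign_off())"
```

```text
the job is handed in; nothing more can be done
None
```

The bin now hangs on the free stretch beside the twin. The catch seems to have clicked: the force on the front rim fell from 4.3 N to zero, then firmed to 9.9 N. In the final wrist picture its edges match the twin's to within 2 pixels, so it sits level. The gripper is clear, and the job was handed in at about 21.6 s.

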